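# Load a circuit board and crank it to the inspection mark

## Robot

A 6-joint arm with a two-finger parallel gripper is mounted at the origin on the work surface. World frame = base frame: x ahead of the robot, y to its left, z up, the work surface at z = 0. Lengths are in mm, angles in rad, forces in N, time in s.
With the tool pointing down it reaches from about 350 to 775 mm from the base axis. Payload 7.3 kg.
Tool frame: the origin (TCP) lies between the finger pads; the fingertips stand 14 mm ahead of it and the grasp point (between the pads) lies 5 mm behind it; z points along the fingers, y is the line along which they close (so a half turn about z gives the same grasp; the last joint's range is limited). The gripper opens to 92 mm and grips with 3 to 60 N. Pads are 19 mm wide; open, the fingers measure 130 mm over their backs; the gripper's body (75 mm by 190 mm) begins 47 mm behind the grasp point.
Start: joints at [1.01, 0.342, 1.524, -0, 1.275, -0.146], TCP at [211.566, 480.503, 240.741] pointing down, gripper open.
Joint ranges: [-2.53, 2.53], [-0.77, 2.02], [0.04, 2.7], [-1, 4.14], [0.28, 2.66], [-3.11, 3.11]. Speed limits (rad/s): [2.57, 2.57, 3.14, 3.14, 3.14, 3.14].

## Interface

Orientations are given as [roll, pitch, yaw] about the fixed x, y, z axes, in that order (R = Rz(yaw) Ry(pitch) Rx(roll)).
In Python, from plant import get_obs, cams, close_job gives the robot as it stands. The module is installed in compiled form; this text tells all that it offers.
- The arm moves only by the shell command python3 -m creep 'ROWS'. ROWS is JSON, a list of rows, each an object of numbers: "hand": the opening, from 0 (shut) to 1 (fully open); "tx", "ty", "tz": the shift along the tool's x, y, z in m; "spin": the turn about the tool's z in degrees. In form: [{"hand": .., "tx": .., "ty": .., "tz": .., "spin": ..}, ...]. A call has 1 to 5 rows; each row shifts and turns the commanded pose from where the row before left it, along the tool's axes as they then stand; what a row does not reach is not made up. A row lasts 1/8 s, in which the tool goes at most 62.5 mm and 10.7 degrees, less where a joint would pass 70% of its speed; a pose out of reach is approached as far as the arm can. A call is refused whole if a number of a shift passes 0.0625 or a number of a turn 10.7, either way. A call with a gripper value outside its range is refused whole. The fingers move at their own pace and stop on an object; the grip force is fixed at half the most. Time passes only in rows, so rows that do not move let the fingers close. It gives the time, the measured TCP pose, the force, the opening and the grip force at its end, in the units of the state.
- get_obs(): the state, without advancing time (a new reading comes with each control period).
- cams.capture(name): name is "scene" or "top" or "wrist"; returns a dict with "color" (420x560x3 uint8, red, green, blue), "K" (3x3 intrinsics, pixels), "R" (3x3) and "t" (3): a world point X has camera coordinates R X + t. Camera axes: x right, y down, z forward; pixel columns grow to the right and rows downward; lengths in mm; the calibration is good to about 2 mm. The wrist camera is an equidistant fisheye: a pixel r from the principal point sees the ray r / f radians off the axis. A picture is of the moment at which its call begins. There is no depth.
- close_job(): hands the job in; it is judged then, once.
The state is a dict: "time": time; "joint_positions": joint angles; "dq": joint speeds; "tau": joint torques, N m; "tool_pos": TCP position; "tcp_rot": TCP orientation; "contact_force": force on the tool from outside, world axes, zero at the start; "moment": the same for the moment, N m; "grip_width": finger opening in mm; "finger_force": force on a finger pad.
Only numpy, scipy, OpenCV 4.12 (cv2) and the standard library are available. Lean on these libraries where they do the work, as an engineer would, in place of code of your own. Each camera call takes 0.05 s, during which the arm holds its last target. There are 200 camera calls.

## Task

Without dropping it, gently lay the loose circuit board flat in the orange-rimmed pocket of the inspection stage's carriage and let go of it. Then turn the stage's handwheel by its yellow crank knob until the carriage's pointer stands level with the white line of the red rider on the scale, and leave it there with the board still in its pocket. Move the carriage only with the handwheel, and leave the red rider, the keypad, the yellow shells and the screwdriver where they are.

Things in the scene. Friction and masses are not known exactly. Their poses are not given: they have to be found in the camera images.
- stage: Inspection stage fixed to the table: grey base plate 240 (x) x 380 (y) x 16 mm; origin at the centre of its underside, x pointing away from its front (the handwheel side), y to the left along its slide. Rails and screw run along y at x=+30. In front, a blue housing with a face that slopes 35 degrees, facing up and to the front, carries the handwheel.
- camera_head (a point): Centre of the underside of the black camera head over the stage's left middle, at stage x -2, y 20, z 184; axes as the stage's. The head spans 130 (x) x 70 (y) x 76 mm up; its post (radius 13, height 276) is at stage x 110, y 60. It bars the knob from straight above: tilt the tool 25 to 40 degrees, gripper leaning out to the stage's front (-x).
- carriage (a joint): Position of the aluminium carriage (76 x 96 mm) on its slide, m, about 0 to 0.115; grows towards the stage's +y (left). Driven by the screw: 36 mm per full turn of the handwheel. It stays where it is left.
- pocket (a point): Centre of the floor of the carriage's pocket, which is 66 mm (stage x) by 86 mm (stage y), 6 mm deep, with an orange rim 5 mm wide; the floor lies 56 mm above the table. Axes as the stage's. At stage x=+30, y=-105 mm + joint carriage.
- pointer (a point): Tip of the orange pointer with a black line, at the carriage's right rear, over the scale bar; moves with the carriage. Axes as the stage's; at stage x=+84, y=-145 mm + joint carriage, 54 mm above the table.
- mark (a point): Point on the white line of the small red rider (26 x 8 x 12 mm) on the white scale bar behind the carriage, facing the place where the pointer tip must come to stand; 54 mm above the table. Axes as the stage's: pointer and mark must agree along stage y. The rider stiffly slides if pushed hard; do not touch it.
- crank (a joint): Angle of the handwheel, rad; grows as it turns clockwise seen from its face (looking down on the knob), which drives the carriage to the left (+y), towards the mark. Range -0.35 to 20.1, several turns. Friction about 0.1 N m (4 N at the knob); it stays where it is left.
- wheel_axis (a point): Centre of the handwheel's face (black disc, 90 mm diameter, 10 mm thick; a 3 mm hub on the face). Its z axis is the wheel's axis, pointing out of the face, 35 degrees from vertical towards the stage's front; its x axis points to the knob and turns with the wheel. Lies at stage x=-106, y=+15, z=108 mm.
- knob_grip (a point): On the axis of the yellow crank knob, a round handle 18 mm diameter standing 36 mm out of the wheel's face, parallel to the wheel's axis at 32 mm from it and free to spin about itself. This point is 24 mm above the wheel's face (12 mm below the knob's end). Axes as wheel_axis.
- board: Loose green circuit board, 80 (own x) x 60 (own y) x 4 mm, 80 to 170 g, origin at the centre of its underside. In its centre a bare metal heat sink 34 (x) x 24 (y) mm rises to 32 mm above the underside: grip it across y. A white connector (to 12 mm high) and capacitors (to 13 mm) stand at its x ends, clear of the fingers. In the pocket its long side lies along the stage's y, either way round.
- keypad: Bystander: black keypad 100 x 65 x 14 mm lying loose on the table; origin at the centre of its underside.
- shell1: Bystander: lower of two stacked round yellow lamp shells, 120 mm diameter, 18 mm thick; origin at the centre of its underside.
- shell2: Bystander: upper of the two yellow lamp shells, same size.
- screwdriver: Bystander: red-handled screwdriver lying on the table.
Things that resemble listed ones, but are neither listed nor needed, are in the scene too. What is meant by the board is not pink, and is the smaller of those in its own colour.

How it is judged:
By the outcome, as a careful person would: the job done as asked, in the order asked, and still so for the second after the job is handed in, with the robot touching nothing.
It also fails if it takes over 64 s, if anything falls off the work surface, if the arm or the gripper's body presses on something with over 40 N, if the wrist force passes 120 N, or if a joint passes its speed limit or range.

## Working session

There is one attempt and no reset: what is moved stays moved. The work goes in short steps, Python scripts to look and compute and a shell command to move; the robot and the scene stay as the last step left them, time stands still between calls to the robot, and variables do not carry over. Pictures are saved under pics/ and viewed, at most 10 in all, crops included, and the job is handed in when it is done.

```bash
mkdir -p pics
python3 - <<'E'
from plant import get_obs,cams
import cv2,numpy as np
o=get_obs();print({k:np.round(o[k],3).tolist() for k in o})
ims=[]
for n in("scene","top","wrist"):
    c=cams.capture(n);cv2.imwrite(f'pics/{n}0.png',c['color'][:,:,::-1]);np.savez(f'{n}0.npz',**c)
    print(n,np.round(c['K'],1).tolist(),np.round(c['R'],3).tolist(),np.round(c['t'],1).tolist())
E
```

```text
{'time': 0.0, 'joint_positions': [1.01, 0.343, 1.525, 0.0, 1.275, -0.146], 'dq': [-0.001, -0.002, 0.002, -0.0, 0.001, -0.001], 'tau': [-0.002, -43.125, -24.422, 0.071, 0.056, -0.0], 'tool_pos': [211.33, 480.154, 240.041], 'tcp_rot': [-3.14, -0.0, 2.727], 'contact_force': [0.29, 0.134, 0.718], 'moment': [-0.028, 0.029, 0.02], 'finger_force': 0.0, 'grip_width': 91.838}
scene [[483.3, 0.0, 275.6], [0.0, 483.3, 213.4], [0.0, 0.0, 1.0]] [[-0.623, 0.782, -0.023], [0.504, 0.378, -0.777], [-0.599, -0.496, -0.629]] [310.8, -178.7, 1695.0]
top [[445.1, 0.0, 275.2], [0.0, 445.1, 213.0], [0.0, 0.0, 1.0]] [[0.028, -0.999, -0.021], [-0.997, -0.026, -0.078], [0.077, 0.023, -0.997]] [16.5, 519.8, 1405.1]
wrist [[325.2, 0.0, 277.1], [0.0, 325.2, 211.2], [0.0, 0.0, 1.0]] [[0.403, 0.915, -0.0], [0.878, -0.386, 0.283], [0.259, -0.114, -0.959]] [-526.0, -34.8, 389.3]
```

View pics/scene0.png

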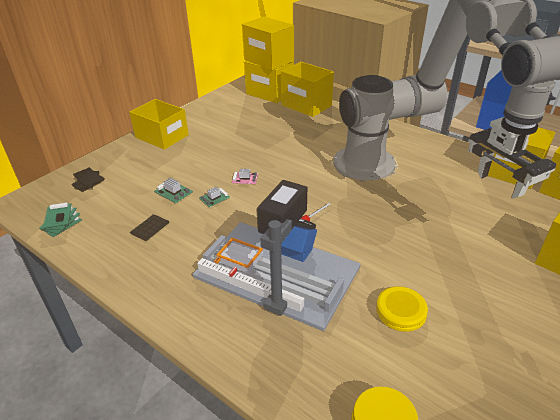

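View pics/top0.png

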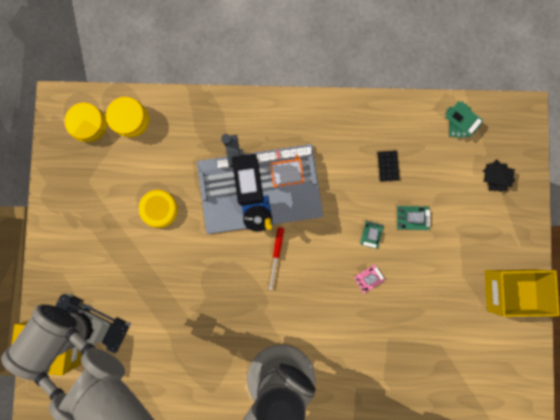

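Top view candidates for the board: small green (372,234), larger green (414,217), pink (369,278), flat green pile (463,120). By the description, I choose (372,234). The stage is at (262,188), and the shells, keypad (388,165) and screwdriver (277,258) are clear of the board. Next, a close crop to check.

```bash
cat > h.py <<'E'
import numpy as np,cv2
def ray(c,u,v,fish=False):
    K,R,t=c['K'],c['R'],c['t']
    x=np.array([(u-K[0,2])/K[0,0],(v-K[1,2])/K[1,1]])
    if fish:
        r=np.hypot(*x); d=np.array([*(x/r*np.sin(r)),np.cos(r)]) if r>0 else np.array([0,0,1.])
    else: d=np.array([*x,1.])
    return -R.T@t, R.T@d
def plane(c,u,v,z,fish=False):
    o,d=ray(c,u,v,fish); return o+d*(z-o[2])/d[2]
def proj(c,X,fish=False):
    p=c['R']@np.asarray(X,float)+c['t']
    if fish:
        a=np.hypot(p[0],p[1]); s=np.arctan2(a,p[2])/a; return c['K'][:2,:2]@(p[:2]*s)+c['K'][:2,2]
    return (c['K']@(p/p[2]))[:2]
E
python3 - <<'E'
import cv2,numpy as np
from h import *
t=dict(np.load('top0.npz'));s=dict(np.load('scene0.npz'))
a=cv2.resize(t['color'][190:300,340:440],(400,440),interpolation=2)
b=cv2.resize(t['color'][140:240,190:330],(400,286),interpolation=2)
d=cv2.resize(s['color'][170:215,150:265],(400,157),interpolation=2)
im=np.zeros((450,800,3),np.uint8);im[:440,:400]=a;im[:286,400:]=b;im[290:447,400:]=d
cv2.imwrite('pics/crop1.png',im[:,:,::-1])
hsv=cv2.cvtColor(t['color'],cv2.COLOR_RGB2HSV)
m=cv2.inRange(hsv,(65,80,20),(95,255,255))
for c in cv2.findContours(m,0,1)[0]:
    if cv2.contourArea(c)>60:
        r=cv2.minAreaRect(np.array([plane(t,*p[0],4)[:2] for p in c],np.float32));print('green',cv2.boundingRect(c),np.round(r[0]),np.round(r[1]),round(r[2],1))
# base plate corners rough
for p in[(206,233),(322,213),(316,147),(198,163)]:print(np.round(plane(t,*p,16)))
E
```

```text
green (362, 222, 20, 22) [ 462. -281.] [53. 63.] 74.9
green (398, 207, 31, 22) [ 518. -412.] [68. 96.] 1.6
green (447, 103, 31, 34) [ 844. -571.] [111.  96.] 9.1
[449. 251.  16.]
[ 523. -119.   16.]
[738. -96.  16.]
[676. 286.  16.]
```

View pics/crop1.png

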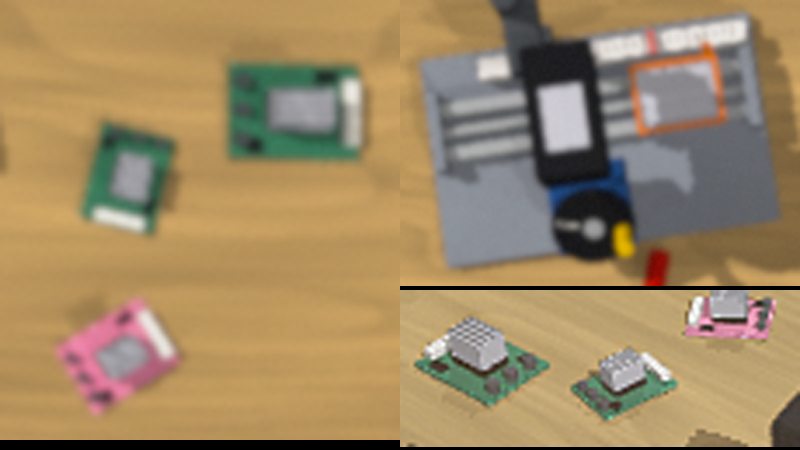

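The crop confirms it: the small green board with a heat sink and its white connector end nearest the robot. The orange pocket, red rider (651,40 in the crop) and yellow knob (623,240 in the crop) are all visible. Now the measurements.

Run:
```python
from h import *
t=dict(np.load('top0.npz'));s=dict(np.load('scene0.npz'))
def mask(c,lo,hi,box):
    h=cv2.cvtColor(c['color'],cv2.COLOR_RGB2HSV);m=cv2.inRange(h,lo,hi);z=np.zeros_like(m);x0,y0,x1,y1=box;z[y0:y1,x0:x1]=m[y0:y1,x0:x1];return z
def rect(c,m,z):
    v,u=np.nonzero(m);P=np.array([plane(c,a,b,z)[:2] for a,b in zip(u,v)],np.float32);r=cv2.minAreaRect(P);return np.round(r[0],1),np.round(r[1],1),round(r[2],1),P.mean(0).round(1),len(u)
O=((5,130,120),(15,255,255))
print('orange top',rect(t,mask(t,*O,(260,140,310,200)),62))
print('orange scene',rect(s,mask(s,*O,(205,230,270,275)),62))
for c,b in((t,(270,140,300,170)),(s,(215,255,250,285))):
    for lo,hi in(((0,120,80),(4,255,255)),((172,90,80),(180,255,255))):
        m=mask(c,lo,hi,b)
        if m.any():print('red',rect(c,m,57), [x.mean().round(2) for x in np.nonzero(m)])
B=(360,218,386,250)
h=cv2.cvtColor(t['color'],cv2.COLOR_RGB2HSV)
m=255-mask(t,(8,60,0),(28,255,255),(0,0,560,420));z=np.zeros_like(m);z[218:250,358:388]=m[218:250,358:388]
print('board all',rect(t,z,4))
g=mask(t,(65,60,20),(95,255,255),B);print('green',rect(t,g,4))
w=mask(t,(0,0,200),(180,40,255),B);print('white',rect(t,w,12))
gr=mask(t,(0,0,110),(180,40,199),B);print('grey',rect(t,gr,32))
gr=mask(s,(0,0,110),(180,45,255),(198,180,232,210));print('grey scene',rect(s,gr,20))
Y=((22,150,100),(32,255,255))
print('knob top',[x.mean().round(2) for x in np.nonzero(mask(t,*Y,(262,215,276,235)))])
```

```text
orange top (array([648.9,  -2.1]), array([85. , 98.3]), 9.7, array([651.7,  -6.5], dtype=float32), 177)
orange scene (array([661.2,   1.8]), array([102.4,  98.9]), 10.2, array([650.4,  -2.4], dtype=float32), 209)
red (array([710.9,  31. ]), array([30.4, 12.9]), 5.1, array([710.9,  32.7], dtype=float32), 32) [np.float64(271.94), np.float64(232.88)]
board all (array([ 459.9, -279.7]), array([61.1, 78.5]), 76.8, array([ 459.8, -279.7], dtype=float32), 465)
green (array([ 461.4, -280.5]), array([53. , 67.9]), 74.9, array([ 466.1, -278.4], dtype=float32), 191)
white (array([ 427.5, -271.3]), array([32.9,  8.1]), 80.2, array([ 427.3, -271.5], dtype=float32), 29)
grey (array([ 450.2, -272.7]), array([42.2, 57.5]), 80.2, array([ 454.6, -277. ], dtype=float32), 125)
grey scene (array([ 469.1, -277.2]), array([64.9, 74.4]), 73.9, array([ 461. , -275.8], dtype=float32), 158)
knob top [np.float64(223.67), np.float64(267.75)]
```

```bash
cat >> h.py <<'E'
def plan(p,yaw,wps,spins,nrows):
    """rows of tool shifts for a tool-down pose; wps world points, spins total deg per leg, nrows per leg"""
    p=np.array(p,float)
    for w,s,n in zip(wps,spins,nrows):
        for i in range(n):
            d=(np.array(w)-p)/(n-i); sp=round(s/n,1)
            a=np.radians(yaw); X=np.array([np.cos(a),np.sin(a)]);Y=np.array([np.sin(a),-np.cos(a)])
            tx,ty,tz=round(d[:2]@X/1e3,3),round(d[:2]@Y/1e3,3),round(-d[2]/1e3,3)
            p=p+np.array([*(tx*X+ty*Y)*1e3,-tz*1e3]); yaw-=sp
            print('{"tx":%g,"ty":%g,"tz":%g,"spin":%g}'%(tx,ty,tz,sp),end=',\n' if i%5==4 else ',')
        print('  -> ',p.round(1),round(yaw,1))
    return p,yaw
E
python3 -c "
from h import *
plan([211.6,480.5,240.7],156.25,[[400,100,240],[460,-280,200]],[85,85],[8,8])"
```

```text
{"tx":-0.041,"ty":-0.034,"tz":0,"spin":10.6},{"tx":-0.046,"ty":-0.026,"tz":0,"spin":10.6},{"tx":-0.05,"ty":-0.017,"tz":0,"spin":10.6},{"tx":-0.053,"ty":-0.007,"tz":0,"spin":10.6},{"tx":-0.053,"ty":0.002,"tz":0,"spin":10.6},
{"tx":-0.052,"ty":0.012,"tz":0,"spin":10.6},{"tx":-0.048,"ty":0.021,"tz":0,"spin":10.6},{"tx":-0.044,"ty":0.03,"tz":0.001,"spin":10.6},  ->  [400.  100.2 239.7] 71.5
{"tx":-0.043,"ty":0.022,"tz":0.005,"spin":10.6},{"tx":-0.038,"ty":0.03,"tz":0.005,"spin":10.6},{"tx":-0.032,"ty":0.036,"tz":0.005,"spin":10.6},{"tx":-0.024,"ty":0.041,"tz":0.005,"spin":10.6},{"tx":-0.016,"ty":0.045,"tz":0.005,"spin":10.6},
{"tx":-0.008,"ty":0.048,"tz":0.005,"spin":10.6},{"tx":0.001,"ty":0.048,"tz":0.005,"spin":10.6},{"tx":0.009,"ty":0.047,"tz":0.005,"spin":10.6},  ->  [ 459.5 -279.8  199.7] -13.3
```

```bash
python3 -m creep '[{"tx":-0.041,"ty":-0.034,"spin":10.6},{"tx":-0.046,"ty":-0.026,"spin":10.6},{"tx":-0.05,"ty":-0.017,"spin":10.6},{"tx":-0.053,"ty":-0.007,"spin":10.6},{"tx":-0.053,"ty":0.002,"spin":10.6}]'
python3 -m creep '[{"tx":-0.052,"ty":0.012,"spin":10.6},{"tx":-0.048,"ty":0.021,"spin":10.6},{"tx":-0.044,"ty":0.03,"spin":10.6},{"tx":-0.043,"ty":0.022,"tz":0.005,"spin":10.6},{"tx":-0.038,"ty":0.03,"tz":0.005,"spin":10.6}]'
python3 -m creep '[{"tx":-0.032,"ty":0.036,"tz":0.005,"spin":10.6},{"tx":-0.024,"ty":0.041,"tz":0.005,"spin":10.6},{"tx":-0.016,"ty":0.045,"tz":0.005,"spin":10.6},{"tx":-0.008,"ty":0.048,"tz":0.005,"spin":10.6},{"tx":0.001,"ty":0.048,"tz":0.005,"spin":10.6}]'
python3 -m creep '[{"tx":0.009,"ty":0.047,"tz":0.005,"spin":10.6},{"tx":0}]'
python3 - <<'E'
from plant import get_obs,cams
from h import *
c=cams.capture('wrist');cv2.imwrite('pics/wrist1.png',c['color'][:,:,::-1]);np.savez('wrist1.npz',**c);print(c['R'].round(3).tolist(),c['t'].round(1).tolist(),get_obs()['joint_positions'])
E
```

```text
[[0.403, 0.915, 0.0], [0.878, -0.386, 0.283], [0.259, -0.114, -0.959]] [-526.1, -34.8, 389.3] [ 1.01000635e+00  3.42403341e-01  1.52460863e+00 -2.15436329e-06
  1.27540516e+00 -1.45988959e-01]invalid input at $[0]: expected keys hand, tx, ty, tz, spin
invalid input at $[0]: expected keys hand, tx, ty, tz, spin
invalid input at $[0]: expected keys hand, tx, ty, tz, spin
invalid input at $[0]: expected keys hand, tx, ty, tz, spin
```

View pics/wrist1.png

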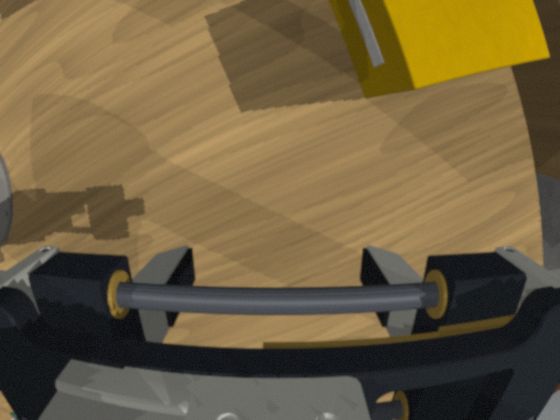

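The arm didn't move because every row needs all five keys. The wrist picture shows the fingers at (175,280) and (390,280), with the view ahead on the tool's +x side.

```bash
python3 -m creep '[{"hand":1,"tx":-0.041,"ty":-0.034,"tz":0,"spin":10.6},{"hand":1,"tx":-0.046,"ty":-0.026,"tz":0,"spin":10.6},{"hand":1,"tx":-0.05,"ty":-0.017,"tz":0,"spin":10.6},{"hand":1,"tx":-0.053,"ty":-0.007,"tz":0,"spin":10.6},{"hand":1,"tx":-0.053,"ty":0.002,"tz":0,"spin":10.6}]' &&
python3 -m creep '[{"hand":1,"tx":-0.052,"ty":0.012,"tz":0,"spin":10.6},{"hand":1,"tx":-0.048,"ty":0.021,"tz":0,"spin":10.6},{"hand":1,"tx":-0.044,"ty":0.03,"tz":0,"spin":10.6},{"hand":1,"tx":-0.043,"ty":0.022,"tz":0.005,"spin":10.6},{"hand":1,"tx":-0.038,"ty":0.03,"tz":0.005,"spin":10.6}]' &&
python3 -m creep '[{"hand":1,"tx":-0.032,"ty":0.036,"tz":0.005,"spin":10.6},{"hand":1,"tx":-0.024,"ty":0.041,"tz":0.005,"spin":10.6},{"hand":1,"tx":-0.016,"ty":0.045,"tz":0.005,"spin":10.6},{"hand":1,"tx":-0.008,"ty":0.048,"tz":0.005,"spin":10.6},{"hand":1,"tx":0.001,"ty":0.048,"tz":0.005,"spin":10.6}]' &&
python3 -m creep '[{"hand":1,"tx":0.009,"ty":0.047,"tz":0.005,"spin":10.6},{"hand":1,"tx":0,"ty":0,"tz":0,"spin":0}]'
python3 - <<'E'
from plant import get_obs,cams
from h import *
c=cams.capture('wrist');cv2.imwrite('pics/wrist2.png',c['color'][:,:,::-1]);np.savez('wrist2.npz',**c);print(get_obs()['joint_positions'])
E
```

```text
time: 0.82
tool_pos: [330.0, 241.2, 240.8]
tcp_rot: [3.141, -0.0, 1.796]
contact_force: [0.2, 0.2, 0.5]
grip_width: 92.1
finger_force: 0.0
time: 1.45
tool_pos: [414.8, 2.9, 230.6]
tcp_rot: [3.141, -0.0, 0.87]
contact_force: [1.0, 0.1, -0.4]
grip_width: 91.6
finger_force: 0.0
time: 2.08
tool_pos: [452.6, -234.2, 205.4]
tcp_rot: [-3.141, -0.0, -0.055]
contact_force: [-0.3, -0.3, -0.3]
grip_width: 91.8
finger_force: 0.0
time: 2.33
tool_pos: [459.0, -282.6, 199.6]
tcp_rot: [-3.142, 0.001, -0.238]
contact_force: [0.2, 0.8, 0.5]
grip_width: 91.7
finger_force: 0.0
[-6.91759746e-01  4.02084663e-01  1.55111830e+00  2.79609435e-04
  1.19009402e+00  1.11329155e+00]
```

View pics/wrist2.png

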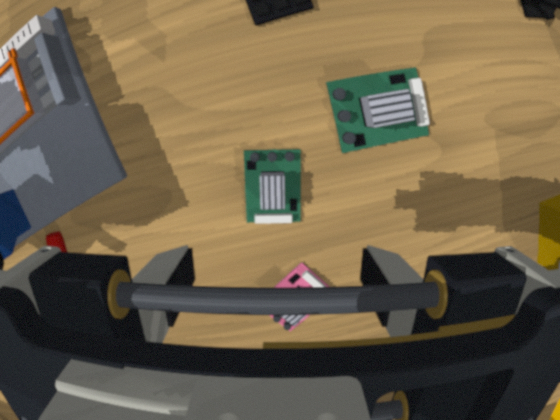

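The wrist view is clear: the board is at (273,186), upright in the image and with its sink standing, the larger one at (378,108) and the pink one at (300,293). I'll measure the board with the fisheye model.

Run:
```python
from h import *
c=dict(np.load('wrist2.npz'));h=cv2.cvtColor(c['color'],cv2.COLOR_RGB2HSV)
m=cv2.inRange(h,(60,60,20),(95,255,255))|cv2.inRange(h,(0,0,150),(180,40,255));z=np.zeros_like(m);z[143:228,238:308]=m[143:228,238:308]
v,u=np.nonzero(z);P=np.array([plane(c,a,b,4,True)[:2] for a,b in zip(u,v)],np.float32);r=cv2.minAreaRect(P);print(r)
print('tcp px',proj(c,[459,-282.6,199.6],True))
s=np.zeros_like(m);s[168:212,256:288]=cv2.inRange(h,(0,0,90),(180,45,255))[168:212,256:288]
v,u=np.nonzero(s);P=np.array([plane(c,a,b,32,True)[:2] for a,b in zip(u,v)],np.float32);print('sink',cv2.minAreaRect(P))
for p in[(246,150),(301,150),(302,222),(246,223)]:print(plane(c,*p,4,True)[:2].round(1))
```

```text
((463.7379150390625, -276.6605529785156), (57.50494384765625, 79.157470703125), 77.29584503173828)
tcp px [279.75194938 277.33955666]
sink ((465.2218933105469, -277.4862976074219), (24.93202018737793, 36.2597770690918), 77.7686996459961)
[ 508.7 -259.6]
[ 495.1 -315.4]
[ 417.9 -299.2]
[ 431.2 -239. ]
```

```bash
python3 -m creep '[{"hand":1,"tx":0.004,"ty":-0.006,"tz":0.05,"spin":-1.1},{"hand":1,"tx":0,"ty":0,"tz":0.055,"spin":0},{"hand":1,"tx":0,"ty":0,"tz":0.045,"spin":0},{"hand":1,"tx":0,"ty":0,"tz":0.027,"spin":0},{"hand":1,"tx":0,"ty":0,"tz":0,"spin":0}]' && python3 -m creep '[{"hand":0,"tx":0,"ty":0,"tz":0,"spin":0},{"hand":0,"tx":0,"ty":0,"tz":0,"spin":0},{"hand":0,"tx":0,"ty":0,"tz":0,"spin":0},{"hand":0,"tx":0,"ty":0,"tz":0,"spin":0},{"hand":0,"tx":0,"ty":0,"tz":0,"spin":0}]'
```

```text
time: 3.0
tool_pos: [463.5, -272.8, 22.3]
tcp_rot: [-3.139, 0.004, -0.212]
contact_force: [-0.3, -0.4, 0.1]
grip_width: 91.8
finger_force: 0.0
time: 3.62
tool_pos: [464.6, -275.1, 23.9]
tcp_rot: [3.142, -0.0, -0.214]
contact_force: [-0.7, -0.3, -0.4]
grip_width: 46.3
finger_force: 0.0
```

```bash
python3 -m creep '[{"hand":0,"tx":0,"ty":0,"tz":0,"spin":0},{"hand":0,"tx":0,"ty":0,"tz":0,"spin":0},{"hand":0,"tx":0,"ty":0,"tz":0,"spin":0},{"hand":0,"tx":0,"ty":0,"tz":0,"spin":0}]' && python3 -m creep '[{"hand":0,"tx":0,"ty":0,"tz":-0.02,"spin":0},{"hand":0,"tx":0,"ty":0,"tz":-0.05,"spin":0},{"hand":0,"tx":0,"ty":0,"tz":-0.06,"spin":0},{"hand":0,"tx":0,"ty":0,"tz":-0.06,"spin":0},{"hand":0,"tx":0,"ty":0,"tz":-0.02,"spin":0}]'
python3 - <<'E'
from plant import get_obs,cams
from h import *
for n in('wrist','top'):
    c=cams.capture(n);cv2.imwrite(f'pics/{n}3.png',c['color'][:,:,::-1]);np.savez(f'{n}3.npz',**c)
E
```

```text
time: 4.12
tool_pos: [464.6, -275.0, 23.7]
tcp_rot: [-3.142, -0.0, -0.214]
contact_force: [0.2, -1.3, -0.4]
grip_width: 23.9
finger_force: 30.0
time: 4.75
tool_pos: [465.6, -275.6, 237.8]
tcp_rot: [3.139, -0.006, -0.214]
contact_force: [-0.3, 0.7, -1.8]
grip_width: 23.5
finger_force: 30.0
```

View pics/wrist3.png

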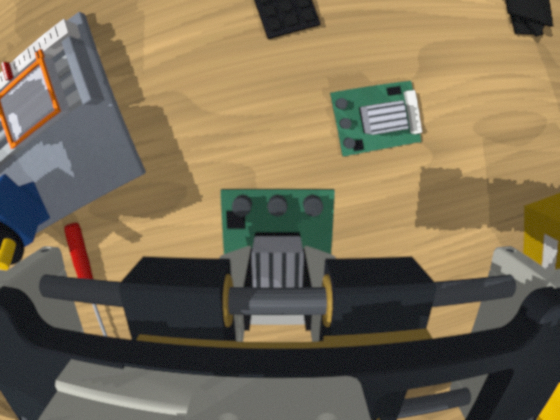

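Run:
```python
from h import *
c=dict(np.load('wrist3.npz'));
for p in[(222,190),(278,189.5),(334,190)]:
    q=plane(c,*p,237.8-19.7,True)-[465.2,-275.4,0];a=-.214
    print('edge in tool',(q[:2]@[np.cos(a),np.sin(a)]).round(1),(q[:2]@[np.sin(a),-np.cos(a)]).round(1))
plan([465,-275.4,237.8],-12.26,[[560,-20,255]],[-22.8],[6])
```

```text
edge in tool 40.3 -29.7
edge in tool 40.5 -0.7
edge in tool 40.3 28.4
{"tx":0.006,"ty":-0.045,"tz":-0.003,"spin":-3.8},{"tx":0.009,"ty":-0.044,"tz":-0.003,"spin":-3.8},{"tx":0.013,"ty":-0.044,"tz":-0.003,"spin":-3.8},{"tx":0.015,"ty":-0.043,"tz":-0.003,"spin":-3.8},{"tx":0.018,"ty":-0.042,"tz":-0.003,"spin":-3.8},
{"tx":0.021,"ty":-0.04,"tz":-0.002,"spin":-3.8},  ->  [560.  -19.9 254.8] 10.5
```

The board is held square, with its far edge at (222–334,190), centred within 1 mm of the TCP.

```bash
python3 -m creep '[{"hand":0,"tx":0.006,"ty":-0.045,"tz":-0.003,"spin":-3.8},{"hand":0,"tx":0.009,"ty":-0.044,"tz":-0.003,"spin":-3.8},{"hand":0,"tx":0.013,"ty":-0.044,"tz":-0.003,"spin":-3.8},{"hand":0,"tx":0.015,"ty":-0.043,"tz":-0.003,"spin":-3.8},{"hand":0,"tx":0.018,"ty":-0.042,"tz":-0.003,"spin":-3.8}]' && python3 -m creep '[{"hand":0,"tx":0.021,"ty":-0.04,"tz":-0.002,"spin":-3.8},{"hand":0,"tx":0,"ty":0,"tz":0,"spin":0},{"hand":0,"tx":0,"ty":0,"tz":0,"spin":0}]'
python3 - <<'E'
from plant import get_obs,cams
from h import *
c=cams.capture('wrist');cv2.imwrite('pics/wrist4.png',c['color'][:,:,::-1]);np.savez('wrist4.npz',**c)
E
```

```text
time: 5.48
tool_pos: [543.0, -60.0, 246.7]
tcp_rot: [-3.14, 0.003, 0.12]
contact_force: [0.4, 0.3, -2.1]
grip_width: 23.8
finger_force: 30.0
time: 5.85
tool_pos: [558.8, -19.7, 249.1]
tcp_rot: [-3.141, 0.003, 0.184]
contact_force: [-1.2, -0.6, -0.5]
grip_width: 23.7
finger_force: 30.0
```

View pics/wrist4.png

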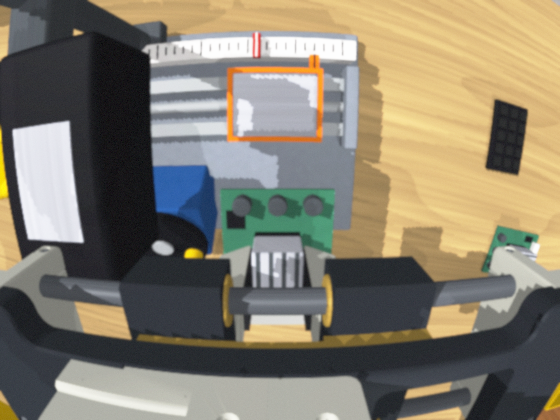

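The view shows the orange rim at (229–323, 67–141), the pointer at (315,60), the red rider with its white line at (257,44), the knob at (194,254), and the camera head on the left at (80,150). Now I'll measure them.

Run:
```python
from h import *
c=dict(np.load('wrist4.npz'));h=cv2.cvtColor(c['color'],cv2.COLOR_RGB2HSV)
m=cv2.inRange(h,(3,150,120),(18,255,255));z=np.zeros_like(m);z[64:147,222:330]=m[64:147,222:330]
lab=cv2.connectedComponentsWithStats(z);print(lab[2][1:])
v,u=np.nonzero(z);k=(v>=66)
P=np.array([plane(c,a,b,62,True)[:2] for a,b in zip(u[k],v[k])],np.float32);r=cv2.minAreaRect(P);print('rim outer',r)
# inner hole
z2=z.copy();ff=z2.copy();mm=np.zeros((z.shape[0]+2,z.shape[1]+2),np.uint8);cv2.floodFill(ff,mm,(0,0),255);hole=255-ff
v,u=np.nonzero(hole);P=np.array([plane(c,a,b,62,True)[:2] for a,b in zip(u,v)],np.float32);print('inner',cv2.minAreaRect(P),len(u))
y=np.radians(10.5)
for n,lo,hi,b in(('rider',(0,120,80),(2,255,255),(248,28,268,60)),('rider2',(172,120,80),(180,255,255),(248,28,268,60))):
    x=np.zeros_like(m);x[b[1]:b[3],b[0]:b[2]]=cv2.inRange(h,lo,hi)[b[1]:b[3],b[0]:b[2]];v,u=np.nonzero(x)
    if len(u):print(n,len(u),u.min(),u.max(),v.min(),v.max(),plane(c,u.mean(),v.mean(),58,True))
print('pointer',plane(c,315,57,54,True));print('line',plane(c,257.5,54,54,True))
im=cv2.resize(c['color'][20:160,215:345],(780,600)[:2] if 0 else (557,600),interpolation=cv2.INTER_CUBIC);cv2.imwrite('pics/crop4.png',im[:,:,::-1])
```

```text
[[ 227   64   96   78 1478]]
rim outer ((648.0826416015625, 1.2705307006835938), (77.07714080810547, 95.65190887451172), 10.87757396697998)
inner ((647.0269775390625, 0.890899658203125), (66.72737121582031, 85.6388931274414), 10.046928405761719) 5535
rider 68 253 259 34 57 [705.27679279  29.94921062  58.        ]
rider2 2 253 253 34 35 [715.69900964  35.87748465  58.        ]
pointer [704.48194991 -30.42378694  54.        ]
line [696.41333919  27.82657661  54.        ]
```

View pics/crop4.png

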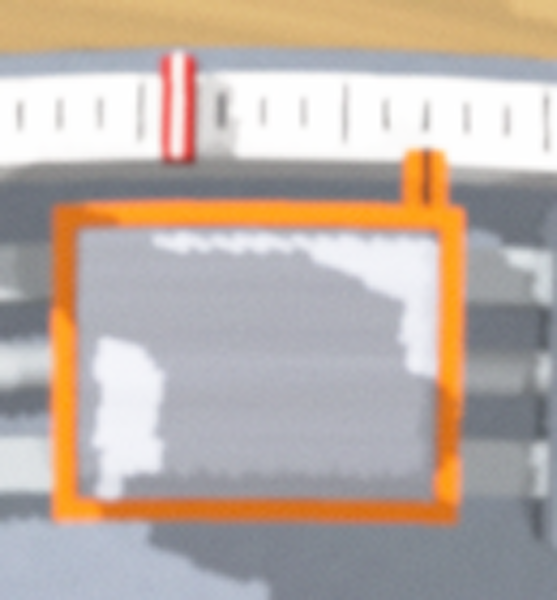

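Run:
```python
from h import *
c=dict(np.load('wrist4.npz'))
a=plane(c,314.65,55.3,54,True);b=plane(c,256.5,57.3,54,True);y=np.radians(10.5);Y=np.array([-np.sin(y),np.cos(y)])
print(a,b,(b-a)[:2]@Y)
plan([558.8,-19.7,249.1],10.54,[[646.7,1.4,249.1]],[90],[9])
```

```text
[706.211749   -29.74063271  54.        ] [692.74698059  28.17779736  54.        ] 59.40233974892077
{"tx":0.01,"ty":-0.001,"tz":-0,"spin":10},{"tx":0.01,"ty":-0.002,"tz":-0,"spin":10},{"tx":0.009,"ty":-0.004,"tz":-0,"spin":10},{"tx":0.008,"ty":-0.005,"tz":-0,"spin":10},{"tx":0.007,"ty":-0.007,"tz":-0,"spin":10},
{"tx":0.006,"ty":-0.008,"tz":-0,"spin":10},{"tx":0.005,"ty":-0.009,"tz":-0,"spin":10},{"tx":0.003,"ty":-0.01,"tz":-0,"spin":10},{"tx":0.002,"ty":-0.01,"tz":-0,"spin":10},  ->  [646.7   0.9 249.1] -79.5
```

```bash
python3 -m creep '[{"hand":0,"tx":0.01,"ty":-0.001,"tz":0,"spin":10},{"hand":0,"tx":0.01,"ty":-0.002,"tz":0,"spin":10},{"hand":0,"tx":0.009,"ty":-0.004,"tz":0,"spin":10},{"hand":0,"tx":0.008,"ty":-0.005,"tz":0,"spin":10},{"hand":0,"tx":0.007,"ty":-0.007,"tz":0,"spin":10}]' && python3 -m creep '[{"hand":0,"tx":0.006,"ty":-0.008,"tz":0,"spin":10},{"hand":0,"tx":0.005,"ty":-0.009,"tz":0,"spin":10},{"hand":0,"tx":0.003,"ty":-0.01,"tz":0,"spin":10},{"hand":0,"tx":0.002,"ty":-0.01,"tz":0,"spin":10},{"hand":0,"tx":0,"ty":0,"tz":0,"spin":0}]' && python3 -m creep '[{"hand":0,"tx":0,"ty":0,"tz":0.05,"spin":0},{"hand":0,"tx":0,"ty":0,"tz":0.05,"spin":0},{"hand":0,"tx":0,"ty":0,"tz":0.04,"spin":0},{"hand":0,"tx":0,"ty":0,"tz":0,"spin":0},{"hand":0,"tx":0,"ty":0,"tz":0,"spin":0}]'; python3 -c "
from plant import get_obs
o=get_obs();print(o['joint_positions'].round(3),o['tool_pos'],o['tcp_rot'])"
```

```text
time: 6.52
tool_pos: [607.3, -9.1, 250.2]
tcp_rot: [3.141, 0.001, -0.697]
contact_force: [0.1, 1.4, -1.7]
grip_width: 23.9
finger_force: 30.0
time: 7.15
tool_pos: [647.4, -0.3, 249.9]
tcp_rot: [3.14, 0.0, -1.387]
contact_force: [1.0, 0.6, -0.6]
grip_width: 23.8
finger_force: 30.0
time: 7.78
tool_pos: [648.3, 0.5, 112.6]
tcp_rot: [-3.139, -0.001, -1.386]
contact_force: [-1.0, -0.0, -0.2]
grip_width: 23.6
finger_force: 30.0
[-0.117  0.678  1.323  0.     1.138  2.839] [6.48300533e+02 4.91281740e-01 1.12622802e+02] [-3.13904265e+00 -7.73831649e-04 -1.38601579e+00]
```

Run:
```python
from plant import get_obs,cams
from h import *
c=cams.capture('wrist');np.savez('wrist5.npz',**c);cv2.imwrite('pics/wrist5.png',c['color'][:,:,::-1]);h=cv2.cvtColor(c['color'],cv2.COLOR_RGB2HSV)
o=get_obs();print(o['tool_pos'],o['tcp_rot'])
y=np.radians(10.5);S=np.array([[np.cos(y),np.sin(y)],[-np.sin(y),np.cos(y)]])
m=cv2.inRange(h,(3,150,120),(18,255,255));v,u=np.nonzero(m);k=v<290;u,v=u[k],v[k]
P=np.array([plane(c,a,b,62,True)[:2] for a,b in zip(u,v)]);Q=(P-o['tool_pos'][:2])@S.T;k=np.abs(Q).max(1)<80;Q=Q[k];print('rim rel TCP stage x',np.percentile(Q[:,0],[0,1,50,99,100]).round(1),'y',np.percentile(Q[:,1],[0,1,50,99,100]).round(1),len(Q))
hx,hy=np.histogram(Q[:,0],np.arange(-60,62,2));print(dict(zip(hy[:-1],hx)))
g=cv2.inRange(h,(60,60,20),(95,255,255));v,u=np.nonzero(g);zb=o['tool_pos'][2]-19.7
P=np.array([plane(c,a,b,zb,True)[:2] for a,b in zip(u,v)]);Q=(P-o['tool_pos'][:2])@S.T;k=np.abs(Q).max(1)<60;Q=Q[k];print('board',np.percentile(Q[:,0],[0,1,99,100]).round(1),np.percentile(Q[:,1],[0,1,99,100]).round(1),cv2.minAreaRect(Q.astype(np.float32)))
```

```text
[6.48673342e+02 6.07837767e-01 1.13201257e+02] [-3.13776202e+00 -1.17161916e-03 -1.38618480e+00]
rim rel TCP stage x [-39.  -38.7  -0.8  48.9  72.2] y [-48.4 -48.3 -43.5   9.2  13.8] 2026
{np.int64(-60): np.int64(0), np.int64(-58): np.int64(0), np.int64(-56): np.int64(0), np.int64(-54): np.int64(0), np.int64(-52): np.int64(0), np.int64(-50): np.int64(0), np.int64(-48): np.int64(0), np.int64(-46): np.int64(0), np.int64(-44): np.int64(0), np.int64(-42): np.int64(0), np.int64(-40): np.int64(120), np.int64(-38): np.int64(285), np.int64(-36): np.int64(163), np.int64(-34): np.int64(27), np.int64(-32): np.int64(24), np.int64(-30): np.int64(33), np.int64(-28): np.int64(27), np.int64(-26): np.int64(26), np.int64(-24): np.int64(27), np.int64(-22): np.int64(31), np.int64(-20): np.int64(24), np.int64(-18): np.int64(24), np.int64(-16): np.int64(32), np.int64(-14): np.int64(24), np.int64(-12): np.int64(24), np.int64(-10): np.int64(32), np.int64(-8): np.int64(24), np.int64(-6): np.int64(24), np.int64(-4): np.int64(32), np.int64(-2): np.int64(24), np.int64(0): np.int64(24), np.int64(2): np.int64(32)
[... 236 characters left out ...]
 np.int64(26), np.int64(22): np.int64(34), np.int64(24): np.int64(27), np.int64(26): np.int64(27), np.int64(28): np.int64(29), np.int64(30): np.int64(69), np.int64(32): np.int64(85), np.int64(34): np.int64(85), np.int64(36): np.int64(73), np.int64(38): np.int64(48), np.int64(40): np.int64(48), np.int64(42): np.int64(46), np.int64(44): np.int64(48), np.int64(46): np.int64(45), np.int64(48): np.int64(30), np.int64(50): np.int64(0), np.int64(52): np.int64(0), np.int64(54): np.int64(1), np.int64(56): np.int64(0), np.int64(58): np.int64(0)}
board [-59.3 -28.5  28.9  59.3] [-39.4 -39.2  -4.6  56.5] ((3.8979263305664062, 5.5007781982421875), (120.493896484375, 93.22871398925781), 5.790046215057373)
```

```bash
python3 -m creep '[{"hand":0,"tx":0.001,"ty":0.001,"tz":0,"spin":0},{"hand":0,"tx":0,"ty":0,"tz":0.012,"spin":0},{"hand":0,"tx":0,"ty":0,"tz":0.012,"spin":0},{"hand":0,"tx":0,"ty":0,"tz":0.003,"spin":0},{"hand":0,"tx":0,"ty":0,"tz":0,"spin":0}]' && python3 -m creep '[{"hand":0,"tx":0,"ty":0,"tz":0.002,"spin":0},{"hand":0,"tx":0,"ty":0,"tz":0.002,"spin":0},{"hand":0,"tx":0,"ty":0,"tz":0,"spin":0}]' && python3 -m creep '[{"hand":0,"tx":0,"ty":0,"tz":0.001,"spin":0},{"hand":0,"tx":0,"ty":0,"tz":0,"spin":0}]'; python3 -c "
from plant import get_obs
o=get_obs();print(o['tool_pos'],o['contact_force'])"
```

```text
time: 8.45
tool_pos: [646.5, 0.0, 83.1]
tcp_rot: [3.141, 0.0, -1.387]
contact_force: [0.5, 0.6, -1.7]
grip_width: 24.2
finger_force: 30.0
time: 8.82
tool_pos: [646.7, -0.0, 79.8]
tcp_rot: [-3.141, 0.0, -1.387]
contact_force: [-0.1, 0.7, -1.3]
grip_width: 23.9
finger_force: 30.0
time: 9.07
tool_pos: [646.8, -0.0, 79.6]
tcp_rot: [-3.141, -0.0, -1.387]
contact_force: [-2.4, 0.2, 4.9]
grip_width: 23.5
finger_force: 30.0
[ 6.46778394e+02 -1.10769505e-02  7.96474891e+01] [-2.44766177  0.19510233  4.88218841]
```

```bash
python3 -m creep '[{"hand":0.45,"tx":0,"ty":0,"tz":0,"spin":0},{"hand":0.45,"tx":0,"ty":0,"tz":0,"spin":0},{"hand":0.45,"tx":0,"ty":0,"tz":0,"spin":0},{"hand":0.45,"tx":0,"ty":0,"tz":-0.005,"spin":0},{"hand":0.45,"tx":0,"ty":0,"tz":-0.02,"spin":0}]' && python3 -m creep '[{"hand":0.45,"tx":0,"ty":0,"tz":-0.05,"spin":0},{"hand":0.45,"tx":0,"ty":0,"tz":-0.06,"spin":0},{"hand":0.45,"tx":0,"ty":0,"tz":-0.06,"spin":0},{"hand":0.45,"tx":0,"ty":0,"tz":0,"spin":0}]'
python3 - <<'E'
from plant import get_obs,cams
from h import *
for n in('top','scene','wrist'):
    c=cams.capture(n);np.savez(n+'6.npz',**c);cv2.imwrite(f'pics/{n}6.png',c['color'][:,:,::-1])
y=np.radians(10.5);S=np.array([[np.cos(y),np.sin(y)],[-np.sin(y),np.cos(y)]]);o=get_obs();print(o['tool_pos'],o['contact_force'])
c=dict(np.load('wrist6.npz'));h=cv2.cvtColor(c['color'],cv2.COLOR_RGB2HSV)
for n,lo,hi,z in(('rim',(3,150,120),(18,255,255),62),('board',(60,60,20),(95,255,255),60)):
    v,u=np.nonzero(cv2.inRange(h,lo,hi));P=np.array([plane(c,a,b,z,True)[:2] for a,b in zip(u,v)]);Q=(P-[647.5,1.1])@S.T;Q=Q[np.abs(Q).max(1)<49];print(n,np.percentile(Q[:,0],[0,1,99,100]).round(1),np.percentile(Q[:,1],[0,1,99,100]).round(1))
E
```

```text
time: 9.7
tool_pos: [645.9, 0.0, 102.9]
tcp_rot: [3.139, 0.001, -1.387]
contact_force: [-0.0, -0.2, 0.2]
grip_width: 41.3
finger_force: 0.0
time: 10.2
tool_pos: [648.7, -0.2, 280.5]
tcp_rot: [-3.13, -0.004, -1.387]
contact_force: [0.3, -0.7, -1.0]
grip_width: 41.4
finger_force: 0.0
[6.46128634e+02 1.59735990e-02 2.72761994e+02] [-0.75872639  0.48903391 -0.24794246]
rim [-37.7 -37.3  47.1  48.3] [-48.6 -48.5  46.8  48. ]
board [-29.7 -29.2  28.6  28.9] [-39.5 -38.4  37.7  40.1]
```

Run:
```python
from h import *
t=dict(np.load('top0.npz'));w=dict(np.load('wrist4.npz'))
y=np.radians(10.5);S=np.array([[np.cos(y),np.sin(y)],[-np.sin(y),np.cos(y)]])
H=[plane(t,257.6,219.8,110.5),plane(w,163,248,110.5,True)];print(H)
for p in H:
    o=p[:2]-S.T@[-107.7,15];print('origin',o,'pocket stage',S@([647.5,1.1]-o))
print(S.T@[-50,15]+o)
plan([646.1,0,272.8],-79.45,[[*(S.T@[-50,15]+o),275]],[-270],[26])
```

```text
[array([490.25851323,  80.79124796, 110.5       ]), array([494.57484585,  83.76247391, 110.5       ])]
origin [598.88859966  85.66919044] pocket stage [ 32.38588709 -92.01179562]
origin [603.20493228  88.6404164 ] pocket stage [ 27.60036893 -94.14667897]
[551.30865402  94.27746373]
{"tx":-0.004,"ty":0.003,"tz":-0,"spin":-10.4},{"tx":-0.005,"ty":0.002,"tz":-0,"spin":-10.4},{"tx":-0.005,"ty":0.001,"tz":-0,"spin":-10.4},{"tx":-0.005,"ty":0,"tz":-0,"spin":-10.4},{"tx":-0.005,"ty":-0.001,"tz":-0,"spin":-10.4},
{"tx":-0.005,"ty":-0.001,"tz":-0,"spin":-10.4},{"tx":-0.005,"ty":-0.002,"tz":-0,"spin":-10.4},{"tx":-0.004,"ty":-0.003,"tz":-0,"spin":-10.4},{"tx":-0.003,"ty":-0.004,"tz":-0,"spin":-10.4},{"tx":-0.003,"ty":-0.004,"tz":-0,"spin":-10.4},
{"tx":-0.002,"ty":-0.005,"tz":-0,"spin":-10.4},{"tx":-0.001,"ty":-0.005,"tz":-0,"spin":-10.4},{"tx":0,"ty":-0.005,"tz":-0,"spin":-10.4},{"tx":0.001,"ty":-0.005,"tz":-0,"spin":-10.4},{"tx":0.002,"ty":-0.005,"tz":-0,"spin":-10.4},
{"tx":0.003,"ty":-0.004,"tz":-0,"spin":-10.4},{"tx":0.003,"ty":-0.004,"tz":-0,"spin":-10.4},{"tx":0.004,"ty":-0.003,"tz":-0,"spin":-10.4},{"tx":0.005,"ty":-0.002,"tz":-0,"spin":-10.4},{"tx":0.005,"ty":-0.002,"tz":-0,"spin":-10.4},
{"tx":0.005,"ty":-0.001,"tz":-0,"spin":-10.4},{"tx":0.005,"ty":0,"tz":-0,"spin":-10.4},{"tx":0.005,"ty":0.002,"tz":-0.001,"spin":-10.4},{"tx":0.005,"ty":0.002,"tz":-0,"spin":-10.4},{"tx":0.004,"ty":0.003,"tz":-0.001,"spin":-10.4},
{"tx":0.003,"ty":0.004,"tz":-0,"spin":-10.4},  ->  [551.8  94.2 274.8] 191.0
```

```bash
R='spin only'; 
python3 -m creep '[{"hand":0.6,"tx":0,"ty":0,"tz":0,"spin":-10.4},{"hand":0.6,"tx":0,"ty":0,"tz":0,"spin":-10.4},{"hand":0.6,"tx":0,"ty":0,"tz":0,"spin":-10.4},{"hand":0.6,"tx":0,"ty":0,"tz":0,"spin":-10.4},{"hand":0.6,"tx":0,"ty":0,"tz":0,"spin":-10.4}]' >/dev/null &&
python3 -m creep '[{"hand":0.6,"tx":0,"ty":0,"tz":0,"spin":-10.4},{"hand":0.6,"tx":0,"ty":0,"tz":0,"spin":-10.4},{"hand":0.6,"tx":0,"ty":0,"tz":0,"spin":-10.4},{"hand":0.6,"tx":0,"ty":0,"tz":0,"spin":-10.4},{"hand":0.6,"tx":0,"ty":0,"tz":0,"spin":-10.4}]' >/dev/null &&
python3 -m creep '[{"hand":0.6,"tx":0,"ty":0,"tz":0,"spin":-10.4},{"hand":0.6,"tx":0,"ty":0,"tz":0,"spin":-10.4},{"hand":0.6,"tx":0,"ty":0,"tz":0,"spin":-10.4},{"hand":0.6,"tx":0,"ty":0,"tz":0,"spin":-10.4},{"hand":0.6,"tx":0,"ty":0,"tz":0,"spin":-10.4}]' >/dev/null &&
python3 -m creep '[{"hand":0.6,"tx":0,"ty":0,"tz":0,"spin":-10.4},{"hand":0.6,"tx":0,"ty":0,"tz":0,"spin":-10.4},{"hand":0.6,"tx":0,"ty":0,"tz":0,"spin":-10.4},{"hand":0.6,"tx":0,"ty":0,"tz":0,"spin":-10.4},{"hand":0.6,"tx":0,"ty":0,"tz":0,"spin":-10.4}]' >/dev/null &&
python3 -m creep '[{"hand":0.6,"tx":0,"ty":0,"tz":0,"spin":-10.4},{"hand":0.6,"tx":0,"ty":0,"tz":0,"spin":-10.4},{"hand":0.6,"tx":0,"ty":0,"tz":0,"spin":-10.4},{"hand":0.6,"tx":0,"ty":0,"tz":0,"spin":-10.4},{"hand":0.6,"tx":0,"ty":0,"tz":0,"spin":-10.4}]' >/dev/null &&
python3 -m creep '[{"hand":0.6,"tx":0,"ty":0,"tz":0,"spin":-10},{"hand":0.6,"tx":0.025,"ty":0.037,"tz":0,"spin":0},{"hand":0.6,"tx":0.025,"ty":0.037,"tz":0,"spin":0},{"hand":0.6,"tx":0.025,"ty":0.036,"tz":0,"spin":0},{"hand":0.6,"tx":0,"ty":0,"tz":0,"spin":0}]'
python3 - <<'E'
from plant import get_obs,cams
from h import *
c=cams.capture('wrist');np.savez('wrist7.npz',**c);cv2.imwrite('pics/wrist7.png',c['color'][:,:,::-1]);o=get_obs();print(o['tool_pos'],o['tcp_rot'],o['joint_positions'])
E
```

```text
time: 14.1
tool_pos: [550.5, 96.5, 273.8]
tcp_rot: [3.14, -0.002, -2.955]
contact_force: [-3.9, 4.1, 9.3]
grip_width: 55.0
finger_force: 4.8
[551.10773073  96.05632814 273.72678153] [ 3.13930834e+00 -2.26198997e-03 -2.95570040e+00] [ 0.03451223  0.38461076  1.36784223  0.00194823  1.3917206  -1.72252326]
```

View pics/wrist7.png

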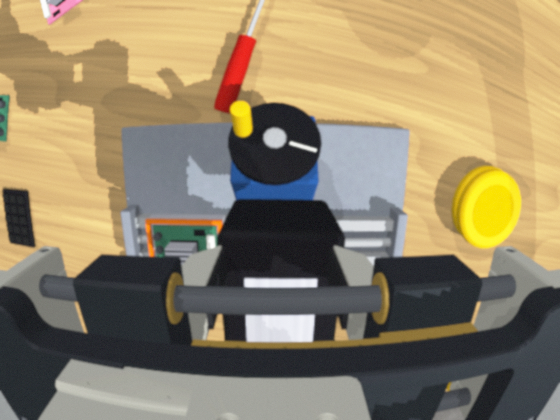

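The view shows the hub (274,138), the knob from (243,133) to its end at (240,107), the head at (280,230), and the board lying in its pocket (185,245). The fingertips are just grazing the top of the head at about 11 N, so I'll lift first.

```bash
python3 -m creep '[{"hand":0.6,"tx":0,"ty":0,"tz":-0.025,"spin":0},{"hand":0.6,"tx":0,"ty":0,"tz":0,"spin":0}]'
cat >> h.py <<'E'
YAW=np.radians(10.5);S=np.array([[np.cos(YAW),np.sin(YAW),0],[-np.sin(YAW),np.cos(YAW),0],[0,0,1]])
N=np.array([-np.sin(np.radians(35)),0,np.cos(np.radians(35))]);E2=np.array([N[2],0,-N[0]])
def blob(c,lo,hi,b):
    m=cv2.inRange(cv2.cvtColor(c['color'],cv2.COLOR_RGB2HSV),lo,hi);v,u=np.nonzero(m[b[1]:b[3],b[0]:b[2]]);return u+b[0],v+b[1]
E
python3 - <<'E'
from plant import get_obs,cams
from h import *
c=dict(np.load('wrist7.npz'))
fl,fr=plane(c,408,127,16,True),plane(c,122,128,16,True);d=fl-fr;print('front',fl,fr,np.hypot(*d[:2]),np.degrees(np.arctan2(-d[0],d[1])))
u,v=blob(c,(0,0,110),(180,60,255),(258,124,290,152));print('hub',u.mean(),v.mean(),len(u))
hub=plane(c,u.mean(),v.mean(),110.5,True)
o=hub-S.T@np.array([-107.7,15,110.5]);print('hub',hub,'origin',o,'from front',(fl+fr)[:2]/2+(S.T@[120,0,0])[:2])
u,v=blob(c,(20,120,60),(34,255,255),(222,92,262,140));print('yellow',u.min(),u.max(),v.min(),v.max())
# knob end: ray onto plane through end
C=np.array([-106,15,108])+36*N
for p in((240.5,106),(240,108)):
    r0,r=ray(c,*p,True);r0=S@(r0-o);r=S@r;X=r0+r*((C-r0)@N)/(r@N);q=X-C;print('knob rel',q@[0,1,0],q@E2,np.hypot(q@[0,1,0],q@E2))
E
```

```text
time: 14.4
tool_pos: [553.4, 94.1, 298.6]
tcp_rot: [-3.141, 0.001, -2.958]
contact_force: [0.4, 0.5, -0.2]
grip_width: 55.0
finger_force: 0.0
front [449.03164486 251.18445234  16.        ] [ 516.93145719 -115.2879139    16.        ] 372.70951119461495 10.496700920028715
hub 274.53101736972707 137.4441687344913 403
hub [493.86421918  85.2064572  110.5       ] origin [602.49430561  90.08439968   0.        ] from front [600.97213993  89.81653228]
yellow 230 253 99 138
knob rel -29.603736372149605 -12.49944173170731 32.13436246132915
knob rel -29.912147175647302 -10.296677669920943 31.63476125555294
```

```bash
python3 -m creep '[{"hand":0.6,"tx":0.048,"ty":-0.014,"tz":0,"spin":0},{"hand":0.6,"tx":0.048,"ty":-0.014,"tz":0,"spin":0},{"hand":0.6,"tx":0,"ty":0,"tz":0.04,"spin":0},{"hand":0.6,"tx":0,"ty":0,"tz":0.05,"spin":0},{"hand":0.6,"tx":0,"ty":0,"tz":0.04,"spin":0}]' && python3 -m creep '[{"hand":0.6,"tx":0,"ty":0,"tz":0,"spin":0},{"hand":0.6,"tx":0,"ty":0,"tz":0,"spin":0}]'
python3 -c "
from h import *
from plant import get_obs
o=get_obs();print(S@(o['tool_pos']-[602.2,90,0]),o['tcp_rot'])"
```

```text
time: 15.02
tool_pos: [462.0, 48.9, 165.4]
tcp_rot: [3.141, -0.003, -2.958]
contact_force: [-0.3, 0.4, 0.1]
grip_width: 55.1
finger_force: 0.0
time: 15.28
tool_pos: [464.1, 49.2, 169.2]
tcp_rot: [-3.142, 0.0, -2.958]
contact_force: [1.2, 0.8, 0.9]
grip_width: 55.3
finger_force: 0.0
[-143.24546824  -14.99237334  169.23759394] [-3.14153622e+00  4.29056561e-04 -2.95785275e+00]
```

```bash
python3 -m creep '[{"hand":0.6,"tx":0,"ty":0,"tz":0.02,"spin":0},{"hand":0.6,"tx":-0.001,"ty":0,"tz":0.016,"spin":0},{"hand":0,"tx":0,"ty":0,"tz":0,"spin":0},{"hand":0,"tx":0,"ty":0,"tz":0,"spin":0},{"hand":0,"tx":0,"ty":0,"tz":0,"spin":0}]' && python3 -m creep '[{"hand":0,"tx":0,"ty":0,"tz":0,"spin":0},{"hand":0,"tx":0,"ty":0,"tz":0,"spin":0},{"hand":0,"tx":0,"ty":0,"tz":0,"spin":0}]'
python3 -c "
from h import *
from plant import get_obs
o=get_obs();print(S@(o['tool_pos']-[602.5,90,0]),o['contact_force'],o['grip_width'],o['moment'])"
```

```text
time: 15.9
tool_pos: [465.2, 49.5, 133.8]
tcp_rot: [-3.141, 0.002, -2.958]
contact_force: [0.5, 0.0, -0.3]
grip_width: 29.0
finger_force: 0.0
time: 16.27
tool_pos: [464.9, 47.8, 133.2]
tcp_rot: [-3.139, 0.0, -2.957]
contact_force: [-0.6, -9.3, 0.6]
grip_width: 15.9
finger_force: 30.0
[-142.95016698  -16.38262593  133.20903903] [-0.61570721 -9.335921    0.55772026] 15.855371901897845 [-1.46181358  0.15152589 -0.04712016]
```

```bash
python3 -m creep '[{"hand":0.3,"tx":0,"ty":0,"tz":0,"spin":0},{"hand":0.3,"tx":0,"ty":0,"tz":0,"spin":0},{"hand":0.3,"tx":0,"ty":0,"tz":0.008,"spin":0},{"hand":0,"tx":0,"ty":0,"tz":0,"spin":0},{"hand":0,"tx":0,"ty":0,"tz":0,"spin":0}]' && python3 -m creep '[{"hand":0,"tx":0,"ty":0,"tz":0,"spin":0},{"hand":0,"tx":0,"ty":0,"tz":0,"spin":0}]'
python3 -c "
from h import *
from plant import get_obs
o=get_obs();print(S@(o['tool_pos']-[602.5,90,0]),o['contact_force'],o['grip_width'],o['moment'])"
```

```text
time: 16.9
tool_pos: [464.5, 47.9, 124.3]
tcp_rot: [-3.139, -0.001, -2.957]
contact_force: [1.2, -9.6, -3.8]
grip_width: 15.7
finger_force: 30.0
time: 17.15
tool_pos: [464.5, 47.9, 124.2]
tcp_rot: [-3.139, -0.001, -2.957]
contact_force: [0.5, -10.5, -4.0]
grip_width: 15.8
finger_force: 30.0
[-143.36788716  -16.26604234  124.22652511] [  0.50523068 -10.54764707  -4.03030078] 15.821542783476662 [-1.51050365 -0.06205321 -0.1075283 ]
```

```bash
python3 -m creep '[{"hand":0.3,"tx":0,"ty":0,"tz":-0.004,"spin":0},{"hand":0.3,"tx":0,"ty":0,"tz":0,"spin":0},{"hand":0.3,"tx":-0.004,"ty":-0.001,"tz":0,"spin":0},{"hand":0,"tx":0,"ty":0,"tz":0,"spin":0},{"hand":0,"tx":0,"ty":0,"tz":0,"spin":0}]' && python3 -m creep '[{"hand":0,"tx":0,"ty":0,"tz":0,"spin":0},{"hand":0,"tx":0,"ty":0,"tz":0,"spin":0}]'
python3 - <<'E'
from h import *
from plant import get_obs,cams
o=get_obs();print(S@(o['tool_pos']-[602.5,90,0]),o['contact_force'],o['grip_width'],o['moment'])
c=cams.capture('wrist');u,v=blob(c,(20,120,60),(34,255,255),(200,150,360,330));print('yellow',len(u),u.min(initial=999),u.max(initial=0),v.min(initial=999),v.max(initial=0))
print('pads mid px',proj(c,o['tool_pos'],True)); np.savez('wrist8.npz',**c)
c=cams.capture('scene');np.savez('scene8.npz',**c)
E
```

```text
time: 17.77
tool_pos: [468.9, 48.5, 128.7]
tcp_rot: [-3.14, 0.0, -2.957]
contact_force: [0.0, -5.6, -0.8]
grip_width: 16.8
finger_force: 30.0
time: 18.02
tool_pos: [468.9, 48.5, 128.7]
tcp_rot: [-3.14, 0.0, -2.957]
contact_force: [1.4, -6.1, -0.4]
grip_width: 17.0
finger_force: 30.0
[-138.92860744  -16.50214145  128.69025691] [ 1.41467825 -6.12028355 -0.37991316] 17.005605298927644 [-0.76185866 -0.1083549   0.02730216]
yellow 1214 236 319 266 326
pads mid px [274.48276771 276.63975895]
```

Run:
```python
from h import *
c=dict(np.load('wrist8.npz'))
m=cv2.inRange(cv2.cvtColor(c['color'],cv2.COLOR_RGB2HSV),(20,120,60),(34,255,255));m[:150]=0;m[335:]=0;m[:,:200]=0;m[:,360:]=0
n,l,st,ce=cv2.connectedComponentsWithStats(m)
for i in range(1,n):
    if st[i][4]>20:print(st[i],ce[i].round(1))
o=np.array([602.5,90,0]);A=np.array([-106,15,108])
for f in range(-20,50,10):
    r=np.radians(f);q=32*(-np.cos(r)*np.array([0,1,0])-np.sin(r)*E2);print(f,[proj(c,S.T@(A+q+a*N)+o,True).round(1) for a in(0,36)],(A+q+36*N).round(1))
s=dict(np.load('scene8.npz'));u,v=blob(s,(20,150,60),(34,255,255),(270,190,340,260));print('scene yellow',len(u))
# hub visible?
im=c['color'][200:340,180:380];cv2.imwrite('pics/w8.png',cv2.resize(im,(800,560),interpolation=2)[:,:,::-1])
```

```text
[260 266  36  22 658] [277.1 277.9]
[236 275   8  52 283] [238.8 301.6]
[311 275   9  52 273] [315.4 301.1]
-20 [array([277.3, 326.8]), array([277.3, 329.1])] [-117.7  -15.1  143.8]
-10 [array([274.8, 317.9]), array([274.4, 318.2])] [-122.1  -16.5  140.7]
0 [array([274. , 308.7]), array([273.4, 307. ])] [-126.6  -17.   137.5]
10 [array([274.9, 299.5]), array([274.4, 295.8])] [-131.2  -16.5  134.3]
20 [array([277.3, 290.6]), array([277.4, 284.9])] [-135.6  -15.1  131.2]
30 [array([281.2, 282.3]), array([282.1, 274.8])] [-139.8  -12.7  128.3]
40 [array([286.5, 274.9]), array([288.5, 265.8])] [-143.5   -9.5  125.7]
scene yellow 0
```

View pics/w8.png

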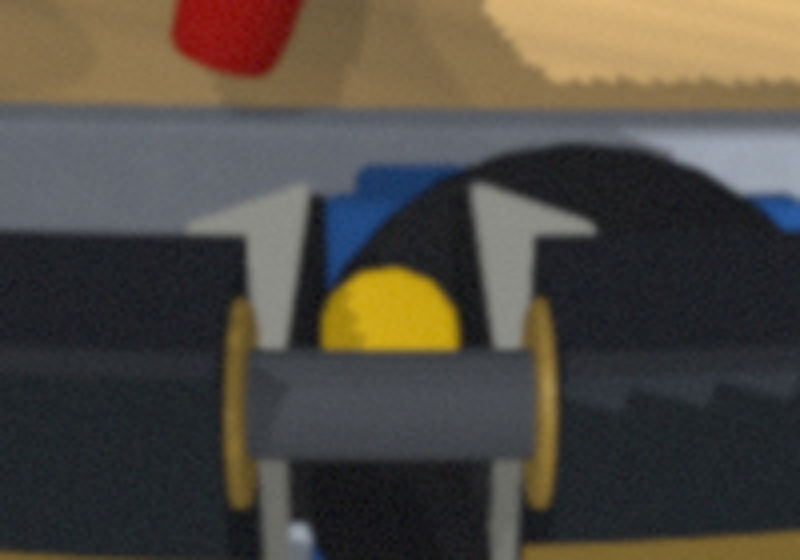

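The knob sits between the pads at (277,283) in full-image pixels, so the wheel angle is about 20° as predicted and hasn't moved. I'll regrip 3 mm further to the front for clearance to the head, then work out the arc.

```bash
python3 -m creep '[{"hand":0.3,"tx":0,"ty":0,"tz":0,"spin":0},{"hand":0.3,"tx":0.003,"ty":-0.001,"tz":0,"spin":0},{"hand":0,"tx":0,"ty":0,"tz":0,"spin":0},{"hand":0,"tx":0,"ty":0,"tz":0,"spin":0},{"hand":0,"tx":0,"ty":0,"tz":0,"spin":0}]'
python3 - <<'E'
from h import *
from plant import get_obs
o=get_obs();print(S@(o['tool_pos']-[602.5,90,0]),o['contact_force'],o['grip_width'])
e=np.zeros(3)
for f in range(20,380,20):
    P=lambda d:32*(-np.cos(np.radians(d))*np.array([0,1,0])-np.sin(np.radians(d))*E2)
    d=P(f+20)-P(f);w=np.array([-d[0],d[1],-d[2]])+e;r=np.round(w/5e2,3)*.5 if 0 else np.round(w,1);e=w-r
    print(f+20,'"tx":%.4f,"ty":%.4f,"tz":%.4f'%tuple(r/1e3))
E
```

```text
time: 18.75
tool_pos: [465.7, 47.7, 128.7]
tcp_rot: [3.142, -0.0, -2.958]
contact_force: [-0.6, -0.3, 0.9]
grip_width: 16.3
finger_force: 30.0
[-142.25126694  -16.63370256  128.68981014] [-0.6199664  -0.26996032  0.89363468] 16.346123560230158
40 "tx":0.0079,"ty":0.0056,"tz":0.0055
60 "tx":0.0058,"ty":0.0085,"tz":0.0041
80 "tx":0.0031,"ty":0.0104,"tz":0.0022
100 "tx":0.0000,"ty":0.0111,"tz":-0.0000
120 "tx":-0.0031,"ty":0.0105,"tz":-0.0022
140 "tx":-0.0058,"ty":0.0085,"tz":-0.0041
160 "tx":-0.0079,"ty":0.0055,"tz":-0.0055
180 "tx":-0.0090,"ty":0.0020,"tz":-0.0063
200 "tx":-0.0089,"ty":-0.0020,"tz":-0.0063
220 "tx":-0.0079,"ty":-0.0055,"tz":-0.0055
240 "tx":-0.0059,"ty":-0.0085,"tz":-0.0041
260 "tx":-0.0031,"ty":-0.0105,"tz":-0.0022
280 "tx":0.0000,"ty":-0.0111,"tz":0.0000
300 "tx":0.0031,"ty":-0.0104,"tz":0.0022
320 "tx":0.0059,"ty":-0.0085,"tz":0.0041
340 "tx":0.0079,"ty":-0.0056,"tz":0.0055
360 "tx":0.0089,"ty":-0.0019,"tz":0.0063
380 "tx":0.0090,"ty":0.0019,"tz":0.0063
```

Force-free grip. Now the first 160°.

```bash
python3 -m creep '[{"hand":0,"tx":0.0079,"ty":0.0056,"tz":0.0055,"spin":0},{"hand":0,"tx":0.0058,"ty":0.0085,"tz":0.0041,"spin":0},{"hand":0,"tx":0.0031,"ty":0.0104,"tz":0.0022,"spin":0},{"hand":0,"tx":0,"ty":0.0111,"tz":0,"spin":0}]' && python3 -m creep '[{"hand":0,"tx":-0.0031,"ty":0.0105,"tz":-0.0022,"spin":0},{"hand":0,"tx":-0.0058,"ty":0.0085,"tz":-0.0041,"spin":0},{"hand":0,"tx":-0.0079,"ty":0.0055,"tz":-0.0055,"spin":0},{"hand":0,"tx":-0.009,"ty":0.002,"tz":-0.0063,"spin":0},{"hand":0,"tx":0,"ty":0,"tz":0,"spin":0}]'
cat > look.py <<'E'
from h import *
from plant import get_obs,cams
o=get_obs();print(S@(o['tool_pos']-[602.5,90,0]),o['contact_force'],o['grip_width'])
O=np.array([602.5,90,0])
for n,f in(('wrist',True),('top',False)):
    c=cams.capture(n);np.savez(n+'L.npz',**c);print(n)
    h=cv2.cvtColor(c['color'],cv2.COLOR_RGB2HSV)
    if f:
        m=cv2.inRange(h,(20,120,60),(34,255,255));m[:200]=0;m[335:]=0;m[:,:245]=0;m[:,306:]=0;v,u=np.nonzero(m)
        if len(u):print('knob px',u.min(),u.max(),v.min(),'mid',(u.min()+u.max())/2)
    for nm,lo,hi,z in(('rim',(3,150,110),(18,255,255),62),('board',(60,60,20),(95,255,255),60)):
        v,u=np.nonzero(cv2.inRange(h,lo,hi))
        if len(u)==0: continue
        Q=(np.array([plane(c,a,b,z,f) for a,b in zip(u,v)])-O)@S.T;Q=Q[(Q[:,0]>-25)&(Q[:,0]<70)&(Q[:,1]>-155)&(Q[:,1]<60)]
        if len(Q)>5:print(nm,len(Q),'x',np.percentile(Q[:,0],[1,99]).round(1),'y',np.percentile(Q[:,1],[0.5,99.5]).round(1))
E
python3 look.py
```

```text
time: 19.25
tool_pos: [442.3, 79.6, 116.5]
tcp_rot: [-3.141, -0.001, -2.958]
contact_force: [0.4, -3.9, -0.7]
grip_width: 16.3
finger_force: 30.0
time: 19.88
tool_pos: [465.3, 110.8, 136.1]
tcp_rot: [-3.142, 0.004, -2.958]
contact_force: [3.0, -0.7, 1.0]
grip_width: 16.3
finger_force: 30.0
[-131.09994747   45.44395606  136.13274825] [ 3.02383533 -0.66430389  0.9550978 ] 16.25219392560777
wrist
knob px 260 294 272 mid 277.0
board 11 x [-13.9  15.6] y [-140.4   49.8]
top
rim 125 x [-13.1  66.9] y [-128.8  -33.9]
board 224 x [-2.2 50.2] y [-117.4  -48.3]
```

```bash
python3 -m creep '[{"hand":0,"tx":-0.0089,"ty":-0.002,"tz":-0.0063,"spin":0},{"hand":0,"tx":-0.0079,"ty":-0.0055,"tz":-0.0055,"spin":0},{"hand":0,"tx":-0.0059,"ty":-0.0085,"tz":-0.0041,"spin":0}]' && python3 -m creep '[{"hand":0,"tx":-0.0031,"ty":-0.0105,"tz":-0.0022,"spin":0},{"hand":0,"tx":0,"ty":0,"tz":0,"spin":0}]' ; python3 look.py
```

```text
time: 20.35
tool_pos: [488.5, 98.6, 150.8]
tcp_rot: [3.141, -0.002, -2.957]
contact_force: [-1.6, 0.0, -9.5]
grip_width: 16.3
finger_force: 30.0
time: 20.6
tool_pos: [493.7, 87.6, 153.0]
tcp_rot: [-3.14, -0.001, -2.959]
contact_force: [-0.6, -4.6, -6.7]
grip_width: 16.2
finger_force: 30.0
[-107.40578221   17.4488645   153.04092144] [-0.57057759 -4.63686232 -6.65926182] 16.208202017577577
wrist
knob px 260 294 271 mid 277.0
rim 96 x [-13.5   9.5] y [-117.8 -112.1]
board 25 x [-20.7   7.1] y [-109.6  -25.2]
top
rim 118 x [-13.1  68. ] y [-121.   -27.2]
board 219 x [-2.  50.4] y [-108.7  -42.1]
```

```bash
python3 -m creep '[{"hand":0,"tx":0,"ty":-0.0111,"tz":0,"spin":0},{"hand":0,"tx":0.0031,"ty":-0.0104,"tz":0.0022,"spin":0},{"hand":0,"tx":0.0059,"ty":-0.0085,"tz":0.0041,"spin":0},{"hand":0,"tx":0.0079,"ty":-0.0056,"tz":0.0055,"spin":0},{"hand":0,"tx":0.0089,"ty":-0.0019,"tz":0.0063,"spin":0}]' && python3 -m creep '[{"hand":0,"tx":0.009,"ty":0.0019,"tz":0.0063,"spin":0},{"hand":0,"tx":0.0079,"ty":0.0056,"tz":0.0055,"spin":0},{"hand":0,"tx":0.0058,"ty":0.0085,"tz":0.0041,"spin":0},{"hand":0,"tx":0.0031,"ty":0.0104,"tz":0.0022,"spin":0},{"hand":0,"tx":0,"ty":0.0111,"tz":0,"spin":0}]' && python3 -m creep '[{"hand":0,"tx":-0.0031,"ty":0.0105,"tz":-0.0022,"spin":0},{"hand":0,"tx":-0.0058,"ty":0.0085,"tz":-0.0041,"spin":0},{"hand":0,"tx":-0.0079,"ty":0.0055,"tz":-0.0055,"spin":0},{"hand":0,"tx":-0.009,"ty":0.002,"tz":-0.0063,"spin":0},{"hand":0,"tx":0,"ty":0,"tz":0,"spin":0}]'; python3 look.py
python3 - <<'E'
from h import *
O=np.array([602.5,90,0])
a=dict(np.load('topL.npz'));
for n in('top0','topL'):
    c=dict(np.load(n+'.npz'));cv2.imwrite(f'pics/{n}c.png',cv2.resize(c['color'][140:200,240:320],(800,600),interpolation=2)[:,:,::-1])
s=cv2.cvtColor(a['color'],cv2.COLOR_RGB2HSV)
# rider & pointer hints on scale strip in top view
for y in range(150,160):
    print(y,[tuple(int(q) for q in a['color'][y,x]) for x in range(270,290,2)])
E
```

```text
time: 21.32
tool_pos: [476.6, 47.7, 136.2]
tcp_rot: [3.141, 0.005, -2.958]
contact_force: [1.4, 7.6, 1.7]
grip_width: 16.1
finger_force: 30.0
time: 21.95
tool_pos: [442.3, 79.6, 116.5]
tcp_rot: [-3.141, -0.001, -2.958]
contact_force: [2.4, -3.9, -2.2]
grip_width: 16.2
finger_force: 30.0
time: 22.58
tool_pos: [465.2, 110.8, 136.1]
tcp_rot: [-3.142, 0.004, -2.958]
contact_force: [3.5, -0.7, -0.1]
grip_width: 16.1
finger_force: 30.0
[-131.17354717   45.45197131  136.09806118] [ 3.46987772 -0.69216874 -0.12142552] 16.122187563131074
wrist
knob px 260 294 272 mid 277.0
board 9 x [-15.1  15.2] y [-81.2  54. ]
top
rim 79 x [-13.4  69.5] y [-92.8 -15.1]
board 256 x [-2.  51.4] y [-80. -11.]
150 [(146, 133, 121), (146, 137, 130), (148, 140, 136), (169, 130, 126), (173, 125, 123), (150, 145, 149), (171, 170, 171), (195, 192, 192), (211, 208, 206), (207, 202, 199)]
151 [(148, 146, 146), (159, 158, 158), (156, 150, 153), (186, 128, 128), (196, 126, 123), (170, 161, 162), (210, 205, 203), (226, 222, 219), (232, 228, 225), (231, 226, 223)]
152 [(177, 176, 176), (197, 193, 192), (185, 178, 178), (1
[... 632 characters left out ...]
35, 232)]
156 [(231, 226, 222), (228, 223, 218), (227, 221, 218), (220, 183, 176), (217, 125, 117), (175, 125, 108), (215, 195, 183), (234, 229, 225), (238, 234, 230), (229, 225, 221)]
157 [(232, 228, 223), (233, 228, 224), (224, 219, 213), (213, 179, 175), (209, 117, 108), (176, 109, 80), (205, 173, 155), (214, 207, 200), (215, 208, 202), (194, 188, 183)]
158 [(226, 221, 216), (228, 222, 218), (210, 203, 197), (185, 159, 154), (185, 106, 93), (179, 98, 49), (191, 142, 116), (166, 158, 153), (159, 155, 152), (144, 141, 139)]
159 [(193, 186, 181), (194, 187, 182), (173, 166, 162), (144, 129, 125), (153, 98, 84), (185, 97, 34), (184, 119, 84), (129, 121, 118), (117, 116, 117), (107, 106, 109)]
```

```bash
python3 -m creep '[{"hand":0,"tx":-0.0089,"ty":-0.002,"tz":-0.0063,"spin":0},{"hand":0,"tx":-0.0079,"ty":-0.0055,"tz":-0.0055,"spin":0},{"hand":0,"tx":-0.0059,"ty":-0.0085,"tz":-0.0041,"spin":0},{"hand":0,"tx":-0.0025,"ty":-0.0072,"tz":-0.0018,"spin":0},{"hand":0,"tx":0,"ty":0,"tz":0,"spin":0}]' && python3 look.py && python3 -m creep '[{"hand":0.35,"tx":0,"ty":0,"tz":0,"spin":0},{"hand":0.35,"tx":0,"ty":0,"tz":0,"spin":0},{"hand":0.35,"tx":0.006,"ty":0,"tz":-0.01,"spin":0},{"hand":0.35,"tx":0.006,"ty":0,"tz":-0.05,"spin":0},{"hand":0.35,"tx":0,"ty":0,"tz":-0.06,"spin":0}]' && python3 -m creep '[{"hand":0.35,"tx":0,"ty":0,"tz":-0.035,"spin":0},{"hand":0.35,"tx":0,"ty":0,"tz":0,"spin":0}]'
```

```text
time: 23.3
tool_pos: [492.6, 91.0, 152.7]
tcp_rot: [-3.141, -0.0, -2.959]
contact_force: [0.9, -3.7, -7.2]
grip_width: 15.9
finger_force: 30.0
[-107.9217912    21.04179573  152.66550424] [ 0.859497   -3.73757443 -7.15885068] 15.948220570411575
wrist
knob px 260 294 271 mid 277.0
rim 117 x [-13.1   8.8] y [ 5.5 11.7]
board 72 x [-24.7  36.2] y [-115.1   26.8]
top
rim 75 x [-13.4  68.3] y [-86.1 -15. ]
board 219 x [-1.9 51.4] y [-73.7 -10.3]
time: 24.02
tool_pos: [479.4, 90.2, 274.4]
tcp_rot: [3.141, -0.001, -2.957]
contact_force: [1.6, -1.0, 0.5]
grip_width: 32.3
finger_force: 0.0
time: 24.28
tool_pos: [481.4, 90.3, 311.6]
tcp_rot: [-3.141, 0.008, -2.957]
contact_force: [-0.3, -0.3, -0.6]
grip_width: 32.4
finger_force: 0.0
```

```bash
python3 -m creep '[{"hand":0.35,"tx":-0.051,"ty":-0.027,"tz":0,"spin":0},{"hand":0.35,"tx":-0.051,"ty":-0.027,"tz":0,"spin":0},{"hand":0.35,"tx":-0.051,"ty":-0.027,"tz":0,"spin":0},{"hand":0.35,"tx":-0.051,"ty":-0.027,"tz":0,"spin":0},{"hand":0.35,"tx":0,"ty":0,"tz":0,"spin":0}]'
cat > ptr.py <<'E'
from h import *
from plant import get_obs,cams
import sys
c=cams.capture('wrist');np.savez(sys.argv[1]+'.npz',**c);cv2.imwrite('pics/'+sys.argv[1]+'.png',c['color'][:,:,::-1])
h=cv2.cvtColor(c['color'],cv2.COLOR_RGB2HSV);O=np.array([602.5,90,0])
r=cv2.inRange(h,(0,130,80),(2,255,255))|cv2.inRange(h,(174,130,80),(180,255,255));o=cv2.inRange(h,(4,150,110),(18,255,255))
for n,m,z in(('red',r,58),('orange',o,57),('green',cv2.inRange(h,(60,60,20),(95,255,255)),60)):
    m=m.copy();m[260:]=0
    v,u=np.nonzero(m);Q=(np.array([plane(c,a,b,z,True) for a,b in zip(u,v)])-O)@S.T
    k=(Q[:,0]>-20)&(Q[:,0]<115)&(Q[:,1]>-150)&(Q[:,1]<10)
    if n=='orange':
        j=k&(Q[:,0]>72);print('pointer px',[(x,u[j&(v==x)].min(),u[j&(v==x)].max()) for x in np.unique(v[j])][:14])
    Q,u,v=Q[k],u[k],v[k];print(n,len(Q),u.min(),u.max(),v.min(),v.max(),'x',np.percentile(Q[:,0],[.5,99.5]).round(1),'y',np.percentile(Q[:,1],[.5,99.5]).round(1))
    if n=='red':
        for x in np.unique(v):print(x,sorted(u[v==x]),end=' ')
        print()
E
python3 ptr.py ptr1
```

```text
time: 24.9
tool_pos: [703.0, 19.5, 301.4]
tcp_rot: [3.14, -0.007, -2.96]
contact_force: [-0.5, -0.0, -1.3]
grip_width: 32.1
finger_force: 0.0
red 3 282 282 178 194 x [ 81.  100.7] y [-79.7 -79.7]
178 [np.int64(282)] 193 [np.int64(282)] 194 [np.int64(282)] 
pointer px [(np.int64(171), np.int64(281), np.int64(289)), (np.int64(172), np.int64(281), np.int64(288)), (np.int64(173), np.int64(281), np.int64(288)), (np.int64(174), np.int64(282), np.int64(288)), (np.int64(175), np.int64(282), np.int64(288)), (np.int64(176), np.int64(282), np.int64(288)), (np.int64(177), np.int64(287), np.int64(287))]
orange 951 279 356 103 177 x [-9.6 77.3] y [-83.4   9.8]
green 1984 287 352 110 160 x [-1.2 57.4] y [-74.    3.4]
```

Run:
```python
from h import *
c=dict(np.load('ptr1.npz'));I=c['color'].astype(int)
for y in list(range(168,200,2)):print(y,' '.join('%d/%d/%d'%tuple(I[y,x]) for x in range(276,296)))
```

```text
168 99/104/112 99/102/111 101/102/107 117/105/105 154/110/95 206/121/72 232/128/45 230/123/24 201/101/24 168/86/26 200/103/29 230/122/27 231/127/48 201/117/76 151/109/100 117/101/103 112/103/106 114/102/109 114/104/109 113/103/108
170 97/102/111 98/103/109 100/103/110 110/103/106 151/111/100 203/118/73 232/127/48 229/121/24 195/98/20 164/84/33 198/104/29 232/124/31 232/128/50 201/118/81 141/108/102 105/104/109 97/100/107 98/102/110 97/102/110 98/104/110
172 130/131/134 131/133/135 133/133/134 142/132/130 171/130/112 218/131/82 236/131/44 233/123/28 200/103/32 166/85/33 211/109/30 239/129/28 238/135/51 213/129/89 155/121/112 123/119/120 118/119/122 114/115/118 116/117/121 116/118/120
174 170/169/170 171/170/168 173/170/169 174/165/160 192/155/139 219/142/99 230/127/51 221/114/35 183/96/44 166/91/48 210/109/37 240/131/32 242/140/63 224/141/102 176/140/127 148/141/140 141/139/139 143/143/142 141/140/141 143/140/142
176 193/190/188 194/190/189 192/191/188 193/186/183 188/163/155 185/129/111 188/94/69 201/105/91 210/139/130 209/139/132 214/113/94 226/103/55 233/136/92 231/174/152 219/199/
[... 2044 characters left out ...]
/163/174 155/158/167 160/146/153 180/117/124 207/101/101 230/148/145 240/197/191 238/194/188 225/135/132 203/105/107 181/135/142 167/158/167 166/169/179 166/171/179 165/170/180 166/171/181 164/170/179 162/167/176
196 151/157/168 147/155/168 150/158/170 149/156/167 154/150/160 164/130/139 185/120/124 210/152/153 225/192/190 221/183/183 204/141/144 183/122/129 164/140/150 155/155/164 151/155/168 148/154/167 147/155/168 148/154/167 150/155/168 150/156/169
198 153/152/153 152/152/153 150/150/151 152/150/152 152/149/150 148/145/144 152/146/147 157/150/150 164/160/159 166/157/157 158/150/149 156/147/148 152/150/151 154/153/154 154/153/153 153/151/152 151/151/152 154/153/154 149/149/151 154/151/153
```

Run:
```python
from h import *
c=dict(np.load('ptr1.npz'));O=np.array([602.5,90,0])
for p,z in(((284.95,170),54),((284.85,174),54),((284.55,177),54),((284.6,180),60),((284.5,190),60)):print(p,(S@(plane(c,*p,z,True)-O)).round(2))
d=cv2.imread('pics/top0.png');t0,tL=[dict(np.load(n+'.npz'))['color'] for n in('top0','topL')]
from plant import cams
t=cams.capture('top')['color']
print('changed px (keypad, screwdriver tip, shells, rider):',[int((np.abs(t[b[1]:b[3],b[0]:b[2]].astype(int)-t0[b[1]:b[3],b[0]:b[2]])>40).any(2).sum()) for b in((372,145,405,185),(265,225,290,292),(100,95,150,140),(268,148,280,156))])
```

```text
(284.95, 170) [ 71.64 -76.11  54.  ]
(284.85, 174) [ 76.58 -76.21  54.  ]
(284.55, 177) [ 80.3  -76.57  54.  ]
(284.6, 180) [ 82.9  -76.65  60.  ]
(284.5, 190) [ 95.24 -76.72  60.  ]
changed px (keypad, screwdriver tip, shells, rider): [45, 1309, 0, 0]
```

```bash
python3 -c "
from plant import close_job
print(close_job())"
```

```text
the job is handed in; nothing more can be done
None
```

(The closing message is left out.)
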